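# Stack the pasta trays zigzag on the dryer and switch it on

### The arm

A 6-joint arm with a two-finger parallel gripper is mounted at the origin on the work surface. World frame = base frame: x ahead of the robot, y to its left, z up, the work surface at z = 0. Lengths are in m, angles in degrees, forces in N, time in s.
With the tool pointing down it reaches from about 0.4 to 0.825 m from the base axis. Payload 7 kg.
Tool frame: the origin (TCP) lies on the centre line of the jaws, within the pads' length; the fingertips stand 19 mm ahead of it and the grasp point (between the pads) is the TCP (r.tip_extent is the distance from the TCP to the fingertips, in m); z points along the fingers, y is the line along which they close (so a half turn about z gives the same grasp; the last joint's range is limited). The gripper opens to 88 mm and grips with 3 to 60 N. Pads are 19 mm wide; open, the fingers measure 130 mm over their backs; the gripper's body (78 mm by 193 mm) begins 47 mm behind the grasp point.
Start: joints at [91.278, 20.546, 0.682, 0, -70.136, -16.507], TCP at [0.177, 0.651, 0.246] pointing down, gripper open.
Joint ranges: [-176.03, 176.03], [-82.01, 121.73], [-58.28, 71.71], [-173.87, 95.51], [-174.79, -0.11], [-173.66, 173.66]. Speed limits (degrees/s): [136.94, 136.94, 172.46, 180, 180, 180].

### API

Orientations are given as [roll, pitch, yaw] about the fixed x, y, z axes, in that order (R = Rz(yaw) Ry(pitch) Rx(roll)).
In Python, from plant import r gives the robot as it stands. The module is installed in compiled form; this text tells all that it offers.
- The arm moves only by the tool jog_arm, never from a script. Its argument "deltas" is a list that holds one entry, the list of rows, each a list of 5 numbers: the opening, from -1 (shut) to 1 (fully open), then the shift along the world's x, y, z in cm, then the turn about the world's z in rad. In form: [[[claw, dx, dy, dz, turn], ...]]. A call has 1 to 8 rows; each row shifts and turns the commanded pose from where the row before left it; what a row does not reach is not made up. A row lasts 1/8 s, in which the tool goes at most 62.5 mm and 10.7 degrees, less where a joint would pass 70% of its speed; a pose out of reach is approached as far as the arm can. A call with a gripper value outside its range is refused whole. The fingers move at their own pace and stop on an object; "force" is the grip in N (left out, the last holds). Time passes only in rows, so rows that do not move let the fingers close. It gives the time, the measured TCP pose, the force, the opening and the grip force at its end, in the units of the state.
- r.get_state(): the state, without advancing time (a new reading comes with each control period).
- r.capture(name): name is "scene" or "top" or "wrist"; returns the picture (420x560x3 uint8, blue, green, red); there is no depth.
- r.camera_info(name): a dict with "fx", "fy", "cx", "cy" (pixels), "view" (4x4, takes a point from world to camera coordinates). Camera axes: x right, y up, looking along -z (the intrinsics and any distortion apply to the point x, -y, -z); pixel columns grow to the right and rows downward; lengths in m; the calibration is good to about 2 mm. A picture is of the moment at which its call begins: read the wrist's pose just before it. camera_info takes no time and is no camera call; for the wrist camera it gives the pose at the moment of the call.
- r.close_job(): hands the job in; it is judged then, once.
The state is a dict: "time_s": time; "joints": joint angles; "qd": joint speeds; "joint_torque": joint torques, N m; "tcp_pos": TCP position; "eef_rot": TCP orientation; "contact_force": force on the tool from outside, world axes, zero at the start; "moment": the same for the moment, N m; "gripper_width": finger opening in m; "gripper_force": force on a finger pad.
Only numpy, scipy, OpenCV 4.12 (cv2) and the standard library are available. Lean on these libraries where they do the work, as an engineer would, in place of code of your own. Each camera call takes 0.05 s, during which the arm holds its last target. There are 200 camera calls.

### The job

Stack all the washed trays on the dryer's base in a zigzag so that air reaches each one: every tray's foot sits inside the rim below, the first tray shifted about 12 mm from the middle of the base towards the fan, the next about 12 mm from the middle the other way, and so on alternately. When the stack is complete, pull the red end panel straight up out of the wooden block and stand it fully down in the slot at the end of the dryer, then push the fan lever fully over to on. Leave the two boards in the block, the bowl and the jar where they are.

Things in the scene. Friction and masses are not known exactly. Their poses are not given: they have to be found in the camera images.
- dryer: Tray dryer, fixed; place and yaw vary. Steel plate 310 x 140 x 8 mm. Origin on the worktop under the middle of its tray base; x points to the fan box, y across, z up. Fan box: grey, x +103 to +173, 130 wide (y), top 80 high, yellow-knobbed lever on it. All heights in these notes are above the worktop.
- base_rim (a point): Middle of the tray base's rim, 40 mm high, axes as the dryer's. The base is an open aluminium frame: outside 130 (x) x 64 (y), walls 4 thick, inside 122 x 56, 32 deep. A tray's foot goes inside and its underside rests on the rim.
- panel_slot (a point): Middle of the floor of the dryer's panel slot, 8 mm high, at the dryer's x = -110, y = 0. The slot runs along the dryer's y, 12 mm wide (x), 116 long (y), between grey walls 44 high with a flared mouth up to 52 high.
- fan_lever (a joint): Fan lever, 0 to 1 rad: near 0 = off (leans to the dryer's -y), 1 = fully on (leans to +y). Hinge along the dryer's x at x +138, y 0, 102 mm high; 60 mm from hinge to knob centre, leaning 0.5 rad off upright at either end. Stays where it is left; 1 to 2 N at the knob moves it. Black housing 50 (x) x 70 (y) x 25 mm below it.
- fan_lever_tip (a point): Centre of the lever's yellow ball knob, 26 mm in diameter.
- block: Slotted wooden storage block, fixed, 134 (x) x 128 (y) x 50 mm; origin at the centre of its underside, z up. Three slots along y, at x = -42, 0 and +42, each 12 wide and 116 long, floor 10 mm high (40 mm deep). Place and yaw vary.
- panel: Red end panel, stiff plastic, 8 mm thick (its x), 110 wide (y), 150 tall (z), about 160 g; origin at the centre of its bottom edge. It starts upright in one of the block's three slots, its top 160 mm high; pull it straight up by its top edge. Either face may go either way.
- board_a: White cutting board, 8 x 110 x 100 mm tall (x, y, z), upright in another slot of the block; origin at the centre of its bottom edge. Stays there.
- board_b: Light wooden cutting board, 8 x 110 x 100 mm tall (x, y, z), upright in another slot of the block; origin at the centre of its bottom edge. Stays there.
- mat: Black rubber draining mat, 330 x 330 x 3 mm, fixed; origin at the centre of its underside. The trays start lying on it in two rows, at its x = -83 and +83.
- bowl: Steel bowl, 100 mm wide, 60 high, origin at the centre of its underside; to be left alone.
- jar: Glass jar with a red cap, 70 mm wide, 110 high, origin at the centre of its underside; to be left alone.
- tray0: White tray (3 to 5 present, all alike, same either way round), 180 g: 130 long (x) x 64 wide (y) x 34 high, open upward; origin under the middle of its foot, a step 66 (x) x 48 (y) x 6 mm under the floor. Walls 4 thick, inside 122 x 56 x 24 deep. Stacked, each adds 28 mm (first origin 34 mm high); play 27 mm each way in x, 4 in y. Grip across its width, on the upper 25 mm of its long sides.
- tray1: White tray (3 to 5 present, all alike, same either way round), 180 g: 130 long (x) x 64 wide (y) x 34 high, open upward; origin under the middle of its foot, a step 66 (x) x 48 (y) x 6 mm under the floor. Walls 4 thick, inside 122 x 56 x 24 deep. Stacked, each adds 28 mm (first origin 34 mm high); play 27 mm each way in x, 4 in y. Grip across its width, on the upper 25 mm of its long sides.
- tray2: White tray (3 to 5 present, all alike, same either way round), 180 g: 130 long (x) x 64 wide (y) x 34 high, open upward; origin under the middle of its foot, a step 66 (x) x 48 (y) x 6 mm under the floor. Walls 4 thick, inside 122 x 56 x 24 deep. Stacked, each adds 28 mm (first origin 34 mm high); play 27 mm each way in x, 4 in y. Grip across its width, on the upper 25 mm of its long sides.
- tray3: White tray (3 to 5 present, all alike, same either way round), 180 g: 130 long (x) x 64 wide (y) x 34 high, open upward; origin under the middle of its foot, a step 66 (x) x 48 (y) x 6 mm under the floor. Walls 4 thick, inside 122 x 56 x 24 deep. Stacked, each adds 28 mm (first origin 34 mm high); play 27 mm each way in x, 4 in y. Grip across its width, on the upper 25 mm of its long sides.
- tray4: White tray (3 to 5 present, all alike, same either way round), 180 g: 130 long (x) x 64 wide (y) x 34 high, open upward; origin under the middle of its foot, a step 66 (x) x 48 (y) x 6 mm under the floor. Walls 4 thick, inside 122 x 56 x 24 deep. Stacked, each adds 28 mm (first origin 34 mm high); play 27 mm each way in x, 4 in y. Grip across its width, on the upper 25 mm of its long sides.
Not all that is in view belongs to the job. Of the things shaped like the panel, the red one is meant. What is shaped like the tray2 but turquoise is not meant.

How it is judged (in metres and radians):
On the way, in this order (a step that is already met when the one before it is completed fails the run):
1. all trays are stacked zigzag on the dryer's base (((z of tray0 in the frame of dryer between 0.029 and 0.039 m and x of tray0 in the frame of dryer between 0.005 and 0.019 m) or (z of tray0 in the frame of dryer between 0.057 and 0.067 m and x of tray0 in the frame of dryer between -0.019 and -0.005 m) or (z of tray0 in the frame of dryer between 0.085 and 0.095 m and x of tray0 in the frame of dryer between 0.005 and 0.019 m) or (z of tray0 in the frame of dryer between 0.113 and 0.123 m and x of tray0 in the frame of dryer between -0.019 and -0.005 m) or (z of tray0 in the frame of dryer between 0.141 and 0.151 m and x of tray0 in the frame of dryer between 0.005 and 0.019 m)) and y of tray0 in the frame of dryer between -0.012 and 0.012 m and angle between each of tray0, tray1, tray2, tray3, tray4's own z axis and vertical below 0.06 rad and angle between the x axis of each of tray0, tray1, tray2, tray3, tray4 and the x axis of dryer, either way round below 0.14 rad and linear speed of each of tray0, tray1, tray2, tray3, tray4 below 0.02 m/s and ((z of tray1 in the frame of dryer between 0.029 and 0.039 m and x of tray1 in the frame of dryer between 0.005 and 0.019 m) or (z of tray1 in the frame of dryer between 0.057 and 0.067 m and x of tray1 in the frame of dryer between -0.019 and -0.005 m) or (z of tray1 in the frame of dryer between 0.085 and 0.095 m and x of tray1 in the frame of dryer between 0.005 and 0.019 m) or (z of tray1 in the frame of dryer between 0.113 and 0.123 m and x of tray1 in the frame of dryer between -0.019 and -0.005 m) or (z of tray1 in the frame of dryer between 0.141 and 0.151 m and x of tray1 in the frame of dryer between 0.005 and 0.019 m)) and y of tray1 in the frame of dryer between -0.012 and 0.012 m and ((z of tray2 in the frame of dryer between 0.029 and 0.039 m and x of tray2 in the frame of dryer between 0.005 and 0.019 m) or (z of tray2 in the frame of dryer between 0.057 and 0.067 m and x of tray2 in the frame of dryer between -0.019 and -0.005 m) or (z of tray2 in the frame of dryer between 0.085 and 0.095 m and x of tray2 in the frame of dryer between 0.005 and 0.019 m) or (z of tray2 in the frame of dryer between 0.113 and 0.123 m and x of tray2 in the frame of dryer between -0.019 and -0.005 m) or (z of tray2 in the frame of dryer between 0.141 and 0.151 m and x of tray2 in the frame of dryer between 0.005 and 0.019 m)) and y of tray2 in the frame of dryer between -0.012 and 0.012 m and ((z of tray3 in the frame of dryer between 0.029 and 0.039 m and x of tray3 in the frame of dryer between 0.005 and 0.019 m) or (z of tray3 in the frame of dryer between 0.057 and 0.067 m and x of tray3 in the frame of dryer between -0.019 and -0.005 m) or (z of tray3 in the frame of dryer between 0.085 and 0.095 m and x of tray3 in the frame of dryer between 0.005 and 0.019 m) or (z of tray3 in the frame of dryer between 0.113 and 0.123 m and x of tray3 in the frame of dryer between -0.019 and -0.005 m) or (z of tray3 in the frame of dryer between 0.141 and 0.151 m and x of tray3 in the frame of dryer between 0.005 and 0.019 m)) and y of tray3 in the frame of dryer between -0.012 and 0.012 m and ((z of tray4 in the frame of dryer between 0.029 and 0.039 m and x of tray4 in the frame of dryer between 0.005 and 0.019 m) or (z of tray4 in the frame of dryer between 0.057 and 0.067 m and x of tray4 in the frame of dryer between -0.019 and -0.005 m) or (z of tray4 in the frame of dryer between 0.085 and 0.095 m and x of tray4 in the frame of dryer between 0.005 and 0.019 m) or (z of tray4 in the frame of dryer between 0.113 and 0.123 m and x of tray4 in the frame of dryer between -0.019 and -0.005 m) or (z of tray4 in the frame of dryer between 0.141 and 0.151 m and x of tray4 in the frame of dryer between 0.005 and 0.019 m)) and y of tray4 in the frame of dryer between -0.012 and 0.012 m), for 0.3 s.
2. the red panel stands fully down in the dryer's slot (x of panel in the frame of dryer between -0.118 and -0.102 m and y of panel in the frame of dryer between -0.012 and 0.012 m and z of panel in the frame of dryer below 0.013 m and angle between panel's own z axis and vertical below 0.17 rad and linear speed of panel below 0.02 m/s), for 0.3 s.
3. the fan lever is fully over to on (value of joint fan_lever above 0.85 rad), for 0.2 s.
At the end, for the whole second after the job is handed in: All trays level and still in one stack on the dryer's base, feet inside the rims below (heights within 5 mm), each 12 mm (within 7) off the middle, alternately towards the fan and away; within 12 mm sideways, 0.14 rad in yaw. Panel down on the slot floor; lever beyond 0.85 rad (all of step 1 and all of step 2 and value of joint fan_lever above 0.85 rad); the robot touches nothing.
It fails at once if the bowl is moved more than 4 cm or knocked over (distance of bowl from where it was at the start of the episode above 0.04 m or angle between bowl's own z axis and vertical above 0.5 rad).
It fails at once if the jar is moved more than 4 cm or knocked over (distance of jar from where it was at the start of the episode above 0.04 m or angle between jar's own z axis and vertical above 0.5 rad).
It fails at once if the white board is moved more than 4 cm or knocked over (distance of board_a from where it was at the start of the episode above 0.04 m or angle between board_a's own z axis and vertical above 0.5 rad).
It fails at once if the wooden board is moved more than 4 cm or knocked over (distance of board_b from where it was at the start of the episode above 0.04 m or angle between board_b's own z axis and vertical above 0.5 rad).
Of tray0, tray1, tray2, tray3, tray4 only 3 to 5 are there at a start; the rules pass over those that are not, and their reading is None.
At some moment in a run one of tray0, tray1, tray2, tray3, tray4 may be knocked a few centimetres aside while the robot is not near it.
It also fails if it takes over 210 s, if anything falls off the work surface, if the arm or the gripper's body presses on something with over 40 N, if the wrist force passes 120 N, or if a joint passes its speed limit or range.

## Working session

There is one attempt and no reset: what is moved stays moved. The work goes in short steps, Python scripts to look and compute and a tool call to move; the robot and the scene stay as the last step left them, time stands still between calls to the robot, and variables do not carry over. Pictures are saved under pics/ and viewed, at most 14 in all, crops included, and the job is handed in when it is done.

Besides the shell and the picture viewer there is one more tool, called after "Call:" as a command line: name --argument value ..., lists and objects as JSON in quotes. jog_arm: Moves the arm, as the interface text tells. Its arguments: {"type":"object","properties":{"deltas":{"type":"array"},"force":{"type":"number"}},"required":["deltas"]}

```bash
mkdir -p pics; python3 - <<'E'
from plant import r
import cv2,numpy as np
for n in ("scene","top"):
    im=r.capture(n); cv2.imwrite(f"pics/{n}0.png",im)
    c=r.camera_info(n); print(n,{k:(np.round(v,4).tolist()) for k,v in c.items()if not isinstance(v,str)})
s=r.get_state(); print(s)
E
```

```text
scene {'fx': 448.1372, 'fy': 448.1372, 'cx': 274.0293, 'cy': 213.1428, 'view': [[-0.7862, 0.6179, 0.0002, 0.481], [-0.3822, -0.4865, 0.7857, 0.0573], [0.4856, 0.6177, 0.6186, -1.2846], [0.0, 0.0, 0.0, 1.0]]}
top {'fx': 395.3314, 'fy': 395.3314, 'cx': 276.335, 'cy': 207.4863, 'view': [[0.0187, -0.9997, 0.0165, -0.1248], [0.9963, 0.02, 0.0831, -0.5563], [-0.0834, 0.0149, 0.9964, -1.182], [0.0, 0.0, 0.0, 1.0]]}
{'time_s': 0.1, 'joints': array([ 9.12779285e+01,  2.05867590e+01,  6.40104086e-01, -1.71817705e-02,
       -7.01348707e+01, -1.65062236e+01]), 'qd': array([-0.05209515, -0.15918186,  0.12795382,  0.08067931,  0.11890499,
       -0.01478597]), 'joint_torque': array([-4.83817421e-04, -5.84166133e+01,  2.93753117e+01,  7.01544374e+00,
        1.02117399e-02, -4.45425917e-05]), 'tcp_pos': array([0.17722606, 0.65091067, 0.24473276]), 'eef_rot': array([ 1.79917245e+02, -7.67779947e-03, -1.52341395e+01]), 'contact_force': array([ 1.19363856, -0.86596748, -0.29423921]), 'moment': array([-0.01209052, -0.00168195, -0.02007701]), 'gripper_force': 0.0, 'gripper_width': 0.0875192902636515}
```

View pics/top0.png

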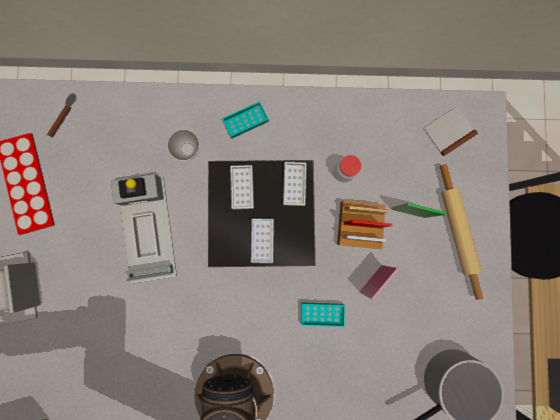

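View pics/scene0.png

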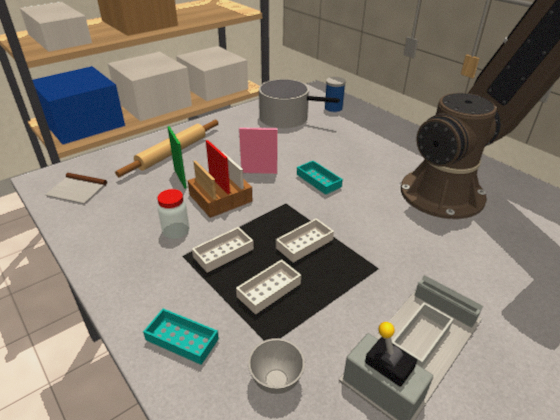

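The top view shows three white trays on the mat at about (242,187), (294,184) and (262,240). The dryer is at left, with its fan and yellow knob at (132,185) and its slot at (150,272). The block is at (362,223), with the red panel in its middle slot. The decoys are turquoise trays, a pink panel and a green panel.

```bash
cat > h.py <<'E'
import numpy as np,cv2
from plant import r
def ray(n,px,z,c=None):
    c=c or r.camera_info(n); V=np.array(c["view"]); R=V[:3,:3]; o=-R.T@V[:3,3]
    px=np.atleast_2d(px).astype(float)
    d=np.stack([(px[:,0]-c["cx"])/c["fx"],-(px[:,1]-c["cy"])/c["fy"],-np.ones(len(px))],1)@R
    return o+d*((z-o[2])/d[:,2])[:,None]
def proj(n,p,c=None):
    c=c or r.camera_info(n); V=np.array(c["view"]); q=np.atleast_2d(p)@V[:3,:3].T+V[:3,3]
    return np.stack([c["cx"]-c["fx"]*q[:,0]/q[:,2],c["cy"]+c["fy"]*q[:,1]/q[:,2]],1)
def rect(P):
    # P world pts -> centre, long side, short side, yaw of long side (deg)
    (cx,cy),(w,h),a=cv2.minAreaRect((P[:,:2]*1000).astype(np.float32))
    if w<h: w,h,a=h,w,a+90
    a=(a+90)%180-90
    return np.round([cx,cy,w,h,a],1)
E
python3 - <<'E'
from h import *
im=cv2.imread("pics/top0.png"); hsv=cv2.cvtColor(im,cv2.COLOR_BGR2HSV)
mat=np.zeros(im.shape[:2],np.uint8); mat[163:264,211:313]=1
m=((hsv[...,2]>75)&(mat>0)).astype(np.uint8)
m=cv2.morphologyEx(m,cv2.MORPH_CLOSE,np.ones((3,3)))
for c in cv2.findContours(m,0,cv2.CHAIN_APPROX_NONE)[0]:
    if cv2.contourArea(c)>300: print("tray",rect(ray("top",c[:,0],0.023)))
red=((hsv[...,0]<8)|(hsv[...,0]>174))&(hsv[...,1]>200)&(hsv[...,2]>100)
red[:, :335]=0; red[:190]=0;red[250:]=0;red[:,400:]=0
c=np.argwhere(red)[:,::-1]; print("red",c.min(0),c.max(0),rect(ray("top",c,0.16)))
ye=(abs(hsv[...,0].astype(int)-27)<5)&(hsv[...,1]>200)&(hsv[...,2]>150);ye[:,160:]=0;ye[:,:100]=0
print("knob",np.argwhere(ye)[:,::-1].mean(0))
V=np.array(r.camera_info("top")["view"]);print("cam",-V[:3,:3].T@V[:3,3])
a=cv2.resize(im[165:290,100:190],None,fx=4.4,fy=4.4,interpolation=cv2.INTER_CUBIC)
b=cv2.resize(im[190:257,325:408],None,fx=4.4,fy=4.4,interpolation=cv2.INTER_CUBIC)
b=cv2.copyMakeBorder(b,0,a.shape[0]-b.shape[0],0,0,cv2.BORDER_CONSTANT); cv2.imwrite("pics/crop1.png",np.hstack([a,b]))
E
```

```text
tray [459.3 -71.1 132.9  69.4   1. ]
tray [621.   -6.1 136.1  69.    3.5]
tray [ 632.8 -168.3  132.6   69.5   -1.3]
red [345 220] [390 227] [ 508.6 -359.7  121.7   14.6   85.4]
knob [130.19047619 183.23809524]
cam [ 0.45807301 -0.09598943  1.22602437]
```

View pics/crop1.png

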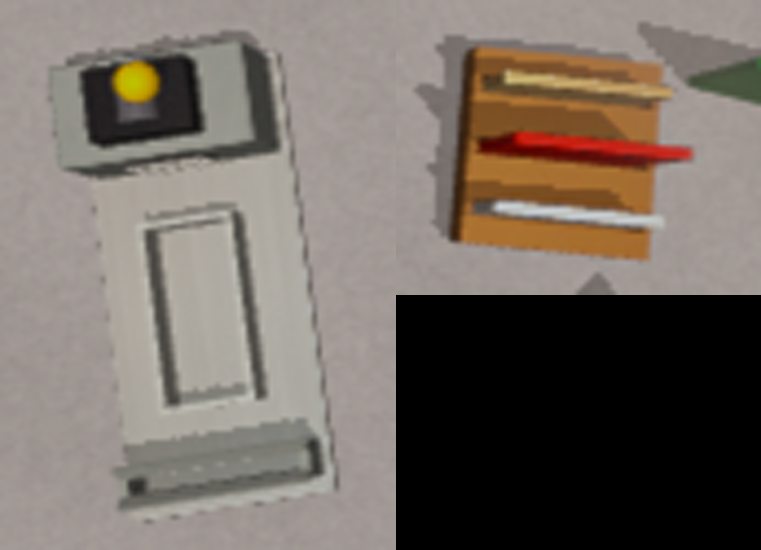

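The crop shows the base frame corners at about (140,218), (240,205), (265,398) and (165,410), the slot at (225,470), and the lever leaning to -y. In the block, the red panel is in the middle slot with the wooden and white boards on either side.

```bash
python3 - <<'E'
from h import *
f=lambda p:np.array(p)/4.4+[100,165]-.4
P=ray("top",f([(140,218),(240,205),(265,398),(165,410)]),.04); print(P.round(4).tolist(),rect(P))
e=ray("top",f([(280,60),(335,490)]),.008);d=e[0]-e[1];print("edge yaw",np.degrees(np.arctan2(d[1],d[0])))
print("knob",ray("top",[130.2,183.2],.155))
e=ray("top",[[345,221],[390,227]],.16);print(e)
c=r.camera_info("wrist");V=np.array(c["view"]);print(V.round(3),-V[:3,:3].T@V[:3,3],c["fx"],c["cx"],c["cy"])
E
```

```text
[[0.5286, 0.319, 0.04], [0.5388, 0.2518, 0.04], [0.4088, 0.2293, 0.04], [0.3996, 0.2959, 0.04]] [468.7 274.1 133.4  67.9   9.8]
edge yaw 9.593823042325514
knob [[0.6059031 0.2861674 0.155    ]]
[[ 0.51432761 -0.29841549  0.16      ]
 [ 0.50045649 -0.42068878  0.16      ]]
[[-0.263 -0.965  0.001  0.675]
 [ 0.929 -0.254 -0.271  0.034]
 [ 0.261 -0.07   0.963 -0.391]
 [ 0.     0.     0.     1.   ]] [0.24829085 0.63200624 0.38477784] 345.99361979728786 278.0589124369689 208.95527181394988
```

Call:
jog_arm --deltas '[[[1,3.65,-4.71,0,0.054],[1,3.65,-4.71,0,0.054],[1,3.65,-4.71,0,0.054],[1,3.65,-4.71,0,0.054],[1,3.65,-4.71,0,0.054],[1,3.65,-4.71,0,0.054],[1,3.65,-4.71,0,0.054],[1,3.65,-4.71,0,0.057]]]' --force 20

```text
time_s: 1.1
tcp_pos: [0.4701, 0.2728, 0.2455]
eef_rot: [-180.0, 0.0, 9.8]
contact_force: [1.1, 0.8, 0.8]
gripper_width: 0.0875
gripper_force: 0.0
```

Call:
jog_arm --deltas '[[[1,0,0,0.3,0],[1,0,0,0,0],[1,0,0,0,0]]]'

```text
time_s: 1.48
tcp_pos: [0.4687, 0.2753, 0.2484]
eef_rot: [-180.0, 0.0, 9.8]
contact_force: [0.2, -0.6, 0.4]
gripper_width: 0.0876
gripper_force: 0.0
```

```bash
python3 - <<'E'
from h import *
import pickle
s=r.get_state();print(s["tcp_pos"],s["eef_rot"])
c=r.camera_info("wrist"); im=r.capture("wrist"); cv2.imwrite("pics/w1.png",im);pickle.dump(c,open("w1.pkl","wb"))
E
```

```text
[0.46873686 0.27528052 0.24840944] [-1.79996341e+02  1.30605087e-02  9.75032467e+00]
```

View pics/w1.png

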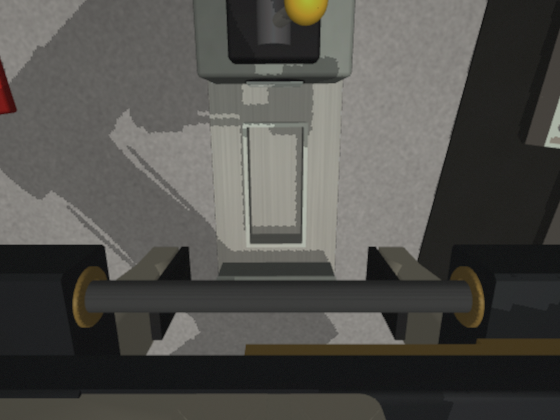

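The wrist view shows the base frame at columns 243–309 and rows 123–248, aligned with the tool. The slot is at rows 262–278, and the knob at (306,5) leans to -y.

```bash
python3 - <<'E'
from h import *
import pickle
c=pickle.load(open("w1.pkl","rb"));im=cv2.imread("pics/w1.png");g=cv2.cvtColor(im,6)
P=ray(0,[(243,124),(308.5,124),(307.5,248),(244,248)],.04,c);print(P.round(4).tolist(),rect(P))
for y in (150,180,220): print(y,list(g[y,236:254]),list(g[y,298:316]))
for x in (265,290): print(x,list(g[117:132,x]),list(g[236:284,x]))
E
```

```text
[[0.524, 0.3196, 0.04], [0.5348, 0.2564, 0.04], [0.4069, 0.2324, 0.04], [0.3953, 0.3, 0.04]] [465.2 277.2 130.2  68.6   9.7]
150 [np.uint8(153), np.uint8(150), np.uint8(150), np.uint8(156), np.uint8(138), np.uint8(109), np.uint8(118), np.uint8(153), np.uint8(178), np.uint8(178), np.uint8(166), np.uint8(123), np.uint8(67), np.uint8(86), np.uint8(129), np.uint8(153), np.uint8(152), np.uint8(150)] [np.uint8(108), np.uint8(106), np.uint8(109), np.uint8(93), np.uint8(60), np.uint8(131), np.uint8(178), np.uint8(178), np.uint8(178), np.uint8(167), np.uint8(153), np.uint8(155), np.uint8(157), np.uint8(155), np.uint8(152), np.uint8(151), np.uint8(152), np.uint8(154)]
180 [np.uint8(154), np.uint8(154), np.uint8(153), np.uint8(152), np.uint8(155), np.uint8(146), np.uint8(123), np.uint8(118), np.uint8(151), np.uint8(177), np.uint8(177), np.uint8(156), np.uint8(102), np.uint8(66), np.uint8(100), np.uint8(141), np.uint8(154), np.uint8(152)] [np.uint8(106), np.uint8(106), np.uint8(98), np.uint8(75), np.uint8(92), np.uint8(149), np.uint8(178), np.uint8(178), np.uint8(172), np.uint8(160), np.uint8(15
[... 1793 characters left out ...]
8(109)] [np.uint8(67), np.uint8(67), np.uint8(67), np.uint8(69), np.uint8(67), np.uint8(67), np.uint8(67), np.uint8(121), np.uint8(164), np.uint8(176), np.uint8(172), np.uint8(161), np.uint8(153), np.uint8(153), np.uint8(131), np.uint8(106), np.uint8(107), np.uint8(106), np.uint8(106), np.uint8(107), np.uint8(107), np.uint8(106), np.uint8(106), np.uint8(106), np.uint8(106), np.uint8(99), np.uint8(74), np.uint8(52), np.uint8(52), np.uint8(53), np.uint8(53), np.uint8(52), np.uint8(53), np.uint8(51), np.uint8(53), np.uint8(52), np.uint8(52), np.uint8(51), np.uint8(51), np.uint8(64), np.uint8(87), np.uint8(100), np.uint8(103), np.uint8(93), np.uint8(65), np.uint8(36), np.uint8(35), np.uint8(38)]
```

```bash
python3 - <<'E'
from h import *
import pickle
c=pickle.load(open("w1.pkl","rb"));im=cv2.imread("pics/w1.png")
P=ray(0,[(275.2,123.2),(275.6,247.3)],.04,c);d=P[0]-P[1];m=P.mean(0);print(P,np.linalg.norm(d),np.degrees(np.arctan2(d[1],d[0])),m)
L=ray(0,[(243,150),(307.3,150),(245,220),(305.8,220)],.04,c);print(np.linalg.norm(L[0]-L[1]),np.linalg.norm(L[2]-L[3]))
for a,b in((0,2),(1,3)):
    d=L[a]-L[b];print(np.degrees(np.arctan2(d[1],d[0])))
E
```

```text
[[0.5300841  0.28864414 0.04      ]
 [0.40184478 0.26649752 0.04      ]] 0.13013760684155068 9.798196675286336 [0.46596444 0.27757083 0.04      ]
0.06419166986051407 0.06418410791815768
9.81516335876317
9.809249170824561
```

Call:
jog_arm --deltas '[[[1,0.7,-5.1,1.2,-0.024],[1,0.7,-5.1,1.2,-0.024],[1,0.7,-5.1,1.2,-0.024],[1,0.7,-5.1,1.2,-0.024],[1,0.7,-5.1,1.2,-0.024],[1,0.7,-5.1,1.2,-0.024],[1,0.7,-5.1,1.2,-0.026],[1,0,0,0,0]]]'

```text
time_s: 2.52
tcp_pos: [0.5188, -0.0843, 0.3332]
eef_rot: [180.0, -0.1, -0.2]
contact_force: [0.3, 0.3, -0.4]
gripper_width: 0.0874
gripper_force: 0.0
```

Call:
jog_arm --deltas '[[[1,0,0,0,0],[1,0,0,0,0]]]'

```text
time_s: 2.78
tcp_pos: [0.5182, -0.0812, 0.3322]
eef_rot: [-180.0, 0.0, 0.1]
contact_force: [-0.2, 0.8, 0.0]
gripper_width: 0.0878
gripper_force: 0.0
```

```bash
python3 - <<'E'
from h import *
import pickle
s=r.get_state();print(s["tcp_pos"],s["eef_rot"])
c=r.camera_info("wrist"); im=r.capture("wrist"); cv2.imwrite("pics/w2.png",im);pickle.dump(c,open("w2.pkl","wb"))
E
```

```text
[ 0.51818146 -0.08119566  0.33221598] [-1.79993345e+02  3.28233557e-02  7.22537474e-02]
```

View pics/w2.png

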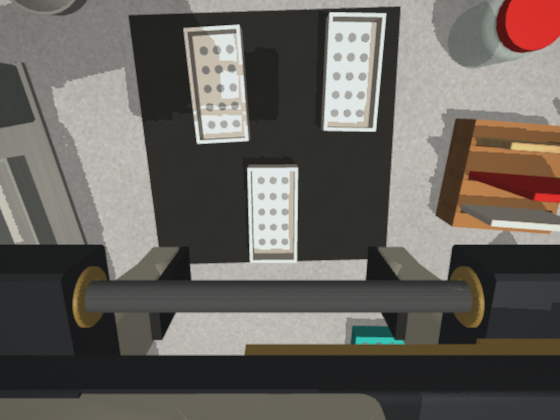

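All three trays are clearly visible, at (217,84), (353,72) and (273,213), with bright rims on the black mat.

```bash
cat >> h.py <<'E'
def trays(im,c,z,thr,roi):
    g=cv2.cvtColor(im,6); m=np.zeros_like(g); x0,y0,x1,y1=roi
    m[y0:y1,x0:x1]=(g[y0:y1,x0:x1]>thr)
    out=[]
    for k in cv2.findContours(m,0,cv2.CHAIN_APPROX_NONE)[0]:
        if cv2.contourArea(k)>1500: out.append(rect(ray(0,k[:,0],z,c)))
    return out
E
python3 - <<'E'
from h import *
import pickle
c=pickle.load(open("w2.pkl","rb"));im=cv2.imread("pics/w2.png")
for t in (60,110,130,150): print(t,*trays(im,c,.037,t,(160,12,388,264)))
E
```

```text
60 [460.3 -81.7 242.  135.6 -89.9] [620.3  -9.1 132.2  68.2   3.3] [ 634.3 -168.1  131.8   68.8   -0.7]
110 [458.4 -87.7 229.4 131.8 -89.9] [620.4  -8.3 131.1  65.6   3.3] [ 634.4 -169.3  131.3   65.5   -0.8]
130 [458.4 -93.3 216.  131.8 -89.9] [620.4  -8.3 131.   65.3   3.3] [ 634.3 -169.2  131.1   65.3   -0.8]
150 [ 458.4 -106.3  190.   131.8  -89.9] [620.4  -8.2 130.6  64.8   3.3] [ 634.3 -169.3  130.6   65.    -0.8]
```

```bash
python3 - <<'E'
from h import *
import pickle
c=pickle.load(open("w2.pkl","rb"));im=cv2.imread("pics/w2.png")
print(*trays(im,c,.037,150,(200,150,340,262)),*trays(im,c,.037,130,(200,150,340,263)))
E
```

```text
[459.5 -73.5 129.1  65.    0.9] [ 4.592e+02 -1.001e+02  1.304e+02  1.284e+02  1.000e-01]
```

Call:
jog_arm --deltas '[[[1,3.4,2.4,-3,0.02],[1,3.4,2.4,-3,0.02],[1,3.4,2.4,-3,0.016],[1,0,0,-5,0],[1,0,0,-5,0],[1,0,0,-4,0],[1,0,0,0,0],[1,0,0,0,0]]]'

```text
time_s: 3.82
tcp_pos: [0.6214, -0.0098, 0.1042]
eef_rot: [180.0, -0.1, 3.3]
contact_force: [-0.1, 0.1, 0.3]
gripper_width: 0.0874
gripper_force: 0.0
```

Call:
jog_arm --deltas '[[[1,-0.1,0.1,-4,0],[1,0,0,-3.2,0],[1,0,0,0,0],[0,0,0,0,0],[0,0,0,0,0],[0,0,0,0,0],[0,0,0,0,0],[0,0,0,0,0]]]'

```text
time_s: 4.82
tcp_pos: [0.6202, -0.0093, 0.032]
eef_rot: [-180.0, -0.1, 3.2]
contact_force: [-1.7, 0.5, 7.7]
gripper_width: 0.0638
gripper_force: 20.0
```

Call:
jog_arm --deltas '[[[0,0,0,3,0],[0,0,0,5,0],[0,-3,2,3,0.02],[0,-4,4,0,0.02],[0,-4,4,0,0.02],[0,-3.2,5,0,0.02],[0,0,5,0,0.02],[0,0,5,0,0.015]]]'

```text
time_s: 5.82
tcp_pos: [0.4766, 0.242, 0.1412]
eef_rot: [-180.0, -0.0, 9.8]
contact_force: [0.8, -0.6, -2.4]
gripper_width: 0.0639
gripper_force: 20.0
```

Call:
jog_arm --deltas '[[[0,0,3.9,0,0],[0,0,0,0,0],[0,0,0,0,0],[0,0,0,0,0]]]'

```text
time_s: 6.32
tcp_pos: [0.4772, 0.2785, 0.1405]
eef_rot: [180.0, 0.0, 9.7]
contact_force: [0.4, -0.1, -1.5]
gripper_width: 0.0639
gripper_force: 20.0
```

Call:
jog_arm --deltas '[[[0,0.06,0.1,-3,0],[0,0,0,-2,0],[0,0,0,-1,0],[0,0,0,-0.5,0],[0,0,0,-0.5,0],[0,0,0,-0.4,0],[0,0,0,-0.3,0],[0,0,0,0,0]]]'

```text
time_s: 7.32
tcp_pos: [0.4779, 0.2805, 0.0635]
eef_rot: [180.0, 0.0, 9.8]
contact_force: [0.3, 0.6, -1.8]
gripper_width: 0.0636
gripper_force: 20.0
```

Call:
jog_arm --deltas '[[[0,0,0,-0.1,0],[0,0,0,-0.1,0],[0,0,0,0,0]]]'

```text
time_s: 7.7
tcp_pos: [0.478, 0.2806, 0.063]
eef_rot: [-180.0, -0.0, 9.8]
contact_force: [-4.6, -1.8, 12.0]
gripper_width: 0.0635
gripper_force: 20.0
```

Call:
jog_arm --deltas '[[[1,0,0,0,0],[1,0,0,0,0],[1,0,0,0,0],[1,0,0,3,0],[1,0,0,5,0],[1,0,0,5,0],[1,0,0,5,0],[1,0,0,0,0]]]'

```text
time_s: 8.7
tcp_pos: [0.4796, 0.2819, 0.2461]
eef_rot: [-179.7, -0.4, 9.8]
contact_force: [-0.4, 0.2, -0.8]
gripper_width: 0.0875
gripper_force: 0.0
```

Call:
jog_arm --deltas '[[[1,0,0,0,0],[1,0,0,0,0]]]'

```text
time_s: 8.95
tcp_pos: [0.4774, 0.28, 0.2402]
eef_rot: [179.9, 0.1, 9.7]
contact_force: [-0.7, -0.4, 0.7]
gripper_width: 0.0878
gripper_force: 0.0
```

```bash
cat >> h.py <<'E'
D=np.array([.4660,.2776]); DY=np.radians(9.8)
def todry(p):
    d=np.asarray(p)[...,:2]-D; c,s=np.cos(DY),np.sin(DY)
    return np.stack([d[...,0]*c+d[...,1]*s,-d[...,0]*s+d[...,1]*c],-1)
E
python3 - <<'E'
from h import *
import pickle
s=r.get_state();print(s["tcp_pos"],s["eef_rot"])
c=r.camera_info("wrist"); im=r.capture("wrist"); cv2.imwrite("pics/w3.png",im);pickle.dump(c,open("w3.pkl","wb"))
t=r.capture("top");cv2.imwrite("pics/top3.png",t)
m=((cv2.cvtColor(t,6)>75)*1).astype(np.uint8)
z=np.zeros_like(m);z[163:264,211:313]=1
for k in cv2.findContours(m*z,0,cv2.CHAIN_APPROX_NONE)[0]:
    if cv2.contourArea(k)>300: print("tray",rect(ray("top",k[:,0],0.023)))
E
```

```text
[0.47741765 0.27999989 0.24018753] [1.79921642e+02 1.13411283e-01 9.74554882e+00]
tray [ 4.580e+02 -7.220e+01  1.354e+02  6.960e+01 -1.000e-01]
tray [ 632.9 -168.3  132.7   69.6   -1.4]
```

View pics/w3.png

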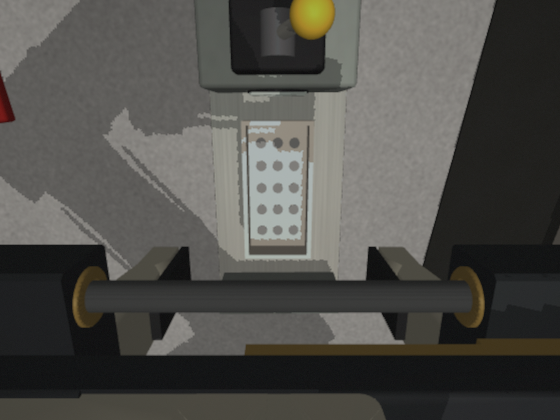

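The first tray sits in the base, with its rim at columns 240–313 and rows 121–260. Next I check its offset in the dryer frame.

```bash
python3 - <<'E'
from h import *
import pickle
c=pickle.load(open("w3.pkl","rb"));g=cv2.cvtColor(cv2.imread("pics/w3.png"),6)
for x in (262,268): print(g[115:127,x].tolist(),g[252:266,x].tolist())
for y in (160,220): print(g[y,234:252].tolist(),g[y,302:320].tolist())
P=ray(0,[(276,121),(276.5,260.5),(240.5,160),(313,160)],.068,c);print(todry(P))
E
```

```text
[103, 103, 103, 103, 99, 112, 156, 177, 177, 177, 163, 145] [74, 74, 105, 156, 176, 176, 164, 138, 113, 102, 102, 102, 102, 102]
[104, 104, 104, 104, 99, 114, 156, 177, 177, 176, 163, 145] [75, 74, 106, 156, 176, 176, 164, 141, 130, 116, 102, 102, 102, 102]
[149, 151, 142, 121, 107, 106, 105, 125, 160, 177, 177, 176, 144, 73, 116, 163, 177, 177] [137, 138, 138, 137, 114, 66, 95, 128, 137, 137, 138, 147, 151, 149, 147, 149, 150, 151]
[147, 147, 149, 150, 149, 131, 104, 105, 104, 133, 167, 177, 177, 157, 107, 86, 141, 177] [134, 134, 126, 98, 66, 131, 177, 177, 177, 169, 152, 147, 147, 150, 151, 149, 149, 149]
[[ 0.07709261  0.0019023 ]
 [-0.05529544  0.0017934 ]
 [ 0.04305483  0.03399566]
 [ 0.04296082 -0.03135658]]
```

Call:
jog_arm --deltas '[[[1,0.4,-5.6,0,-0.023],[1,2,-5.6,0,-0.023],[1,2,-5.6,0,-0.023],[1,2,-5.6,0,-0.023],[1,2.6,-5.6,0,-0.023],[1,2.6,-5.6,0,-0.023],[1,2.6,-5.6,0,-0.023],[1,1.5,-5.6,0,-0.023]]]'

```text
time_s: 10.05
tcp_pos: [0.6356, -0.1696, 0.2402]
eef_rot: [180.0, 0.1, -0.8]
contact_force: [0.2, 0.6, 0.4]
gripper_width: 0.0876
gripper_force: 0.0
```

Call:
jog_arm --deltas '[[[1,0,0,-5,0],[1,0,0,-5,0],[1,0,0,-2,0],[1,0,0,0,0],[1,0,0,0,0]]]'

```text
time_s: 10.68
tcp_pos: [0.6356, -0.1676, 0.1224]
eef_rot: [180.0, -0.1, -0.8]
contact_force: [-0.1, 0.3, 0.4]
gripper_width: 0.0877
gripper_force: 0.0
```

```bash
cat >> h.py <<'E'
def matlook(name):
    c=r.camera_info("wrist");im=r.capture("wrist");cv2.imwrite(f"pics/{name}.png",im)
    t=r.capture("top");cv2.imwrite(f"pics/{name}t.png",t)
    z=np.zeros(t.shape[:2],np.uint8);z[163:264,211:313]=(cv2.cvtColor(t,6)>75)[163:264,211:313]
    for k in cv2.findContours(z,0,cv2.CHAIN_APPROX_NONE)[0]:
        if cv2.contourArea(k)>300: print("top tray",rect(ray("top",k[:,0],0.023)))
    s=r.get_state();print(s["tcp_pos"].round(4),s["eef_rot"].round(2))
    return im,c
E
python3 - <<'E'
from h import *
im,c=matlook("w4")
# bright rim in wrist near view
for t in(130,150): print(*trays(im,c,.037,t,(120,0,440,244)))
E
```

```text
top tray [457.7 -71.  136.   69.4   1.1]
top tray [ 608.1 -157.5  109.    91.4   70.2]
top tray [540.   65.  305.1  39.9   1.7]
[ 0.6358 -0.1675  0.123 ] [ 1.7999e+02 -1.3000e-01 -7.7000e-01]
[ 660.3 -169.5   78.    64.7   -0.8] [ 696.3 -175.   210.8  150.2   89.2]
[ 660.3 -169.6   78.    64.6   -0.8] [ 696.  -196.3  170.   148.2    6.4]
```

Call:
jog_arm --deltas '[[[1,-0.15,-0.2,-5,0],[1,0,0,-4.05,0],[1,0,0,0,0],[0,0,0,0,0],[0,0,0,0,0],[0,0,0,0,0],[0,0,0,0,0],[0,0,0,0,0]]]'

```text
time_s: 11.78
tcp_pos: [0.6344, -0.1695, 0.0328]
eef_rot: [180.0, -0.1, -0.8]
contact_force: [-1.9, 0.7, 7.8]
gripper_width: 0.0636
gripper_force: 20.0
```

Call:
jog_arm --deltas '[[[0,0,0,3,0],[0,0,0,5,0],[0,-2,2,5,0.02],[0,-3,5,0,0.03],[0,-3,5,0,0.03],[0,-3,5,0,0.03],[0,-3,5,0,0.03],[0,-3,5,0,0.03]]]'

```text
time_s: 12.78
tcp_pos: [0.4622, 0.1018, 0.1614]
eef_rot: [-180.0, -0.0, 9.0]
contact_force: [0.5, 0.8, -1.8]
gripper_width: 0.0638
gripper_force: 20.0
```

Call:
jog_arm --deltas '[[[0,-1,5.5,0,0.015],[0,0,5,0,0],[0,0,5,0,0],[0,0,2,0,0],[0,0,0,0,0],[0,0,0,0,0],[0,0,0,0,0]]]'

```text
time_s: 13.65
tcp_pos: [0.4534, 0.2743, 0.1612]
eef_rot: [180.0, 0.0, 9.7]
contact_force: [-0.2, -0.2, -1.8]
gripper_width: 0.0637
gripper_force: 20.0
```

Call:
jog_arm --deltas '[[[0,0.06,0.2,-3,0],[0,0,0,-2,0],[0,0,0,-0.7,0],[0,0,0,-0.5,0],[0,0,0,-0.4,0],[0,0,0,-0.3,0],[0,0,0,0,0],[0,0,0,0,0]]]'

```text
time_s: 14.65
tcp_pos: [0.4541, 0.2776, 0.0923]
eef_rot: [-180.0, -0.0, 9.8]
contact_force: [0.3, -1.0, -1.9]
gripper_width: 0.0636
gripper_force: 20.0
```

Call:
jog_arm --deltas '[[[0,0,0,-0.1,0],[0,0,0,0,0]]]'

```text
time_s: 14.9
tcp_pos: [0.4542, 0.2777, 0.0918]
eef_rot: [-180.0, -0.0, 9.8]
contact_force: [-2.8, -0.7, 3.7]
gripper_width: 0.064
gripper_force: 20.0
```

Call:
jog_arm --deltas '[[[1,0,0,0,0],[1,0,0,0,0],[1,0,0,0,0],[1,0,0,3,0],[1,0,0,5,0],[1,0,0,5,0],[1,0,0,2,0],[1,0,0,0,0]]]'

```text
time_s: 15.9
tcp_pos: [0.4546, 0.2781, 0.2428]
eef_rot: [-179.9, -0.2, 9.8]
contact_force: [0.5, -0.3, -1.0]
gripper_width: 0.0876
gripper_force: 0.0
```

Call:
jog_arm --deltas '[[[1,0,0,0,0],[1,0,0,0,0]]]'

```text
time_s: 16.15
tcp_pos: [0.4536, 0.277, 0.2398]
eef_rot: [179.9, 0.1, 9.8]
contact_force: [0.0, -0.6, -1.4]
gripper_width: 0.0878
gripper_force: 0.0
```

```bash
python3 - <<'E'
from h import *
import pickle
im,c=matlook("w5");pickle.dump(c,open("w5.pkl","wb"))
E
```

```text
top tray [457.8 -71.1 135.9  69.5   1. ]
[0.4538 0.2772 0.2401] [1.7993e+02 8.0000e-02 9.8100e+00]
```

View pics/w5.png

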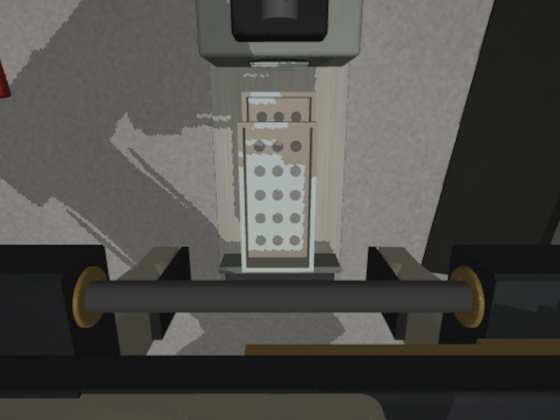

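The second tray sits on the first, shifted back, with its rim at rows 122–270. The third tray is still in its place.

Call:
jog_arm --deltas '[[[1,0.1,-5.8,0,-0.026],[1,0.1,-5.8,0,-0.026],[1,0.1,-5.8,0,-0.026],[1,0.1,-5.8,0,-0.026],[1,0.1,-5.8,0,-0.026],[1,0,-5.8,-4,-0.025],[1,0,-0.3,-5,0],[1,0,0,-3,0]]]'

```text
time_s: 17.25
tcp_pos: [0.4576, -0.0683, 0.1232]
eef_rot: [180.0, 0.2, 0.8]
contact_force: [0.0, 0.6, 0.1]
gripper_width: 0.0871
gripper_force: 0.0
```

Call:
jog_arm --deltas '[[[1,0,0,0,0],[1,0,0,0,0]]]'

```text
time_s: 17.5
tcp_pos: [0.4598, -0.0668, 0.1265]
eef_rot: [180.0, -0.0, 1.0]
contact_force: [0.2, -1.3, 0.1]
gripper_width: 0.0873
gripper_force: 0.0
```

```bash
python3 - <<'E'
from h import *
import pickle
c=pickle.load(open("w5.pkl","rb"));P=ray(0,[(276.5,121.7),(277.5,270.5)],.096,c);print(todry(P))
im,c=matlook("w6")
for t in(100,130,150): print(*trays(im,c,.037,t,(140,0,420,244)))
E
```

```text
[[ 0.05335301  0.00257282]
 [-0.0761629   0.00186412]]
top tray [466.5 -45.  254.6 154.2 -89. ]
[ 0.4601 -0.0665  0.127 ] [-1.7998e+02 -1.4000e-01  9.8000e-01]
[ 4.843e+02 -7.380e+01  8.120e+01  6.530e+01  4.000e-01]
[ 4.841e+02 -7.380e+01  8.080e+01  6.510e+01  3.000e-01]
[ 4.84e+02 -7.38e+01  8.06e+01  6.49e+01  3.00e-01]
```

Call:
jog_arm --deltas '[[[1,-0.05,-0.7,-5,0],[1,0,0,-3,0],[1,0,0,0,0],[1,0,0,0,0]]]'

```text
time_s: 18.1
tcp_pos: [0.4598, -0.0736, 0.0471]
eef_rot: [-180.0, -0.1, 1.0]
contact_force: [0.9, 0.2, -0.1]
gripper_width: 0.0875
gripper_force: 0.0
```

Call:
jog_arm --deltas '[[[1,-0.05,0,-1.5,0],[1,0,0,0,0],[0,0,0,0,0],[0,0,0,0,0],[0,0,0,0,0],[0,0,0,0,0],[0,0,0,0,0]]]'

```text
time_s: 18.98
tcp_pos: [0.4583, -0.0739, 0.0311]
eef_rot: [-180.0, -0.0, 0.9]
contact_force: [-1.4, 0.7, 6.0]
gripper_width: 0.0639
gripper_force: 20.0
```

Call:
jog_arm --deltas '[[[0,0,0,3,0],[0,0,0,5,0],[0,0.3,2,5,0.02],[0,0.4,5.5,2.2,0.03],[0,0.4,5.5,0,0.03],[0,0.4,5.5,0,0.03],[0,0.4,5.5,0,0.03],[0,0,5.5,0,0.015]]]'

```text
time_s: 19.98
tcp_pos: [0.4766, 0.2227, 0.1824]
eef_rot: [180.0, 0.0, 9.9]
contact_force: [0.6, 0.7, -1.7]
gripper_width: 0.0638
gripper_force: 20.0
```

Call:
jog_arm --deltas '[[[0,0,4,0,0],[0,0,1.9,0,0],[0,0,0,0,0],[0,0,0,0,0],[0,0,0,0,0]]]'

```text
time_s: 20.6
tcp_pos: [0.477, 0.2789, 0.1827]
eef_rot: [180.0, 0.0, 9.7]
contact_force: [-0.6, -0.4, -1.2]
gripper_width: 0.0637
gripper_force: 20.0
```

Call:
jog_arm --deltas '[[[0,0,0.15,-3,0],[0,0,0,-2,0],[0,0,0,-0.5,0],[0,0,0,-0.4,0],[0,0,0,-0.3,0],[0,0,0,-0.2,0],[0,0,0,0,0],[0,0,0,0,0]]]'

```text
time_s: 21.6
tcp_pos: [0.4771, 0.2816, 0.1188]
eef_rot: [-180.0, -0.0, 9.8]
contact_force: [0.9, -0.4, -1.8]
gripper_width: 0.0639
gripper_force: 20.0
```

Call:
jog_arm --deltas '[[[0,0,0,-0.1,0],[0,0,0,0,0]]]'

```text
time_s: 21.85
tcp_pos: [0.4772, 0.2817, 0.1181]
eef_rot: [-180.0, -0.0, 9.8]
contact_force: [-3.0, -0.5, 3.1]
gripper_width: 0.0639
gripper_force: 20.0
```

Contact came at the expected height. I'll release, rise and look.

Call:
jog_arm --deltas '[[[1,0,0,0,0],[1,0,0,0,0],[1,0,0,0,0],[1,0,0,3,0],[1,0,0,5,0],[1,0,0,5,0],[1,0,0,0,0],[1,0,0,0,0]]]'

```text
time_s: 22.85
tcp_pos: [0.4767, 0.2814, 0.2473]
eef_rot: [-180.0, 0.0, 9.8]
contact_force: [-0.4, -0.2, 0.3]
gripper_width: 0.088
gripper_force: 0.0
```

```bash
python3 - <<'E'
from h import *
import pickle
im,c=matlook("w7");pickle.dump(c,open("w7.pkl","wb"))
E
```

```text
[0.4765 0.2811 0.2463] [1.7994e+02 1.0000e-01 9.8000e+00]
```

View pics/w7.png

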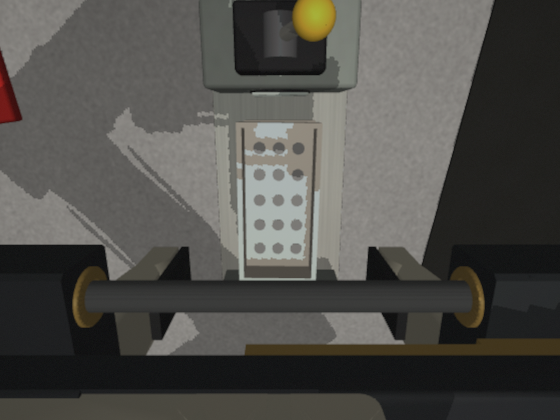

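The third tray is on top, shifted to the fan, with its far rim edge at row 121. The mat is empty and the knob is at (314,16).

```bash
python3 - <<'E'
from h import *
import pickle
c=pickle.load(open("w7.pkl","rb"));g=cv2.imread("pics/w7.png")
print(todry(ray(0,[(278.3,121.5),(236.5,150),(320.5,150),(278,280.5)],.124,c)))
h=cv2.cvtColor(g,cv2.COLOR_BGR2HSV);m=(abs(h[...,0].astype(int)-26)<6)&(h[...,1]>180)&(h[...,2]>120)
k=np.argwhere(m)[:,::-1];print(k.min(0),k.max(0),"knob",todry(ray(0,(k.min(0)+k.max(0))/2,.157,c)))
print(r.get_state()["joints"].round(1))
E
```

```text
[[ 0.07781545  0.00174598]
 [ 0.05696955  0.03328919]
 [ 0.05695054 -0.03008984]
 [-0.05164557  0.00201741]]
[294   0] [334  38] knob [[ 0.1382405  -0.01963942]]
[ 50.8   9.1 -14.7  -0.  -66.3  49. ]
```

Call:
jog_arm --deltas '[[[1,0.25,-5.1,0.45,-0.155],[1,0.25,-5.1,0.45,-0.155],[1,0.25,-5.1,0.45,-0.155],[1,0.25,-5.1,0.45,-0.155],[1,0.25,-5.1,0.45,-0.155],[1,0.25,-5.1,0.45,-0.155],[1,0.25,-5.1,0.45,-0.155],[1,0.25,-5.1,0.45,-0.155]]]'

```text
time_s: 23.95
tcp_pos: [0.4965, -0.1281, 0.2826]
eef_rot: [179.9, 0.0, -61.5]
contact_force: [1.2, 0.5, -0.3]
gripper_width: 0.0873
gripper_force: 0.0
```

Call:
jog_arm --deltas '[[[1,0.25,-5.1,0.45,-0.155],[1,0.25,-5.1,0.45,-0.155],[1,0.25,-5.1,0.45,-0.155],[1,0.25,-5.1,0.45,-0.15],[1,0,0,0,0],[1,0,0,0,0],[1,0,0,0,0]]]'

```text
time_s: 24.82
tcp_pos: [0.507, -0.3296, 0.3011]
eef_rot: [180.0, 0.0, -96.4]
contact_force: [-0.6, -0.4, -0.2]
gripper_width: 0.0871
gripper_force: 0.0
```

```bash
python3 - <<'E'
from h import *
import pickle
im,c=matlook("w8");pickle.dump(c,open("w8.pkl","wb"))
E
```

```text
top tray [ 544.  -132.6  307.4  181.4    0.7]
[ 0.5072 -0.3295  0.3017] [-179.99    0.    -96.37]
```

View pics/w8.png

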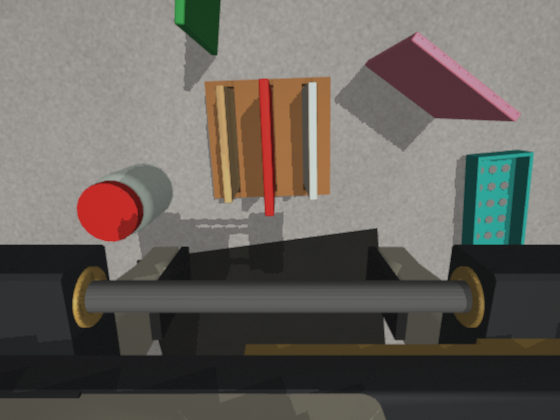

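The red panel's top edge runs from (264,80) to (269,216), with the wooden board at left and the white board at right of it. The jar is at (110,210).

```bash
python3 - <<'E'
from h import *
import pickle
c=pickle.load(open("w8.pkl","rb"));g=cv2.imread("pics/w8.png")
for y in (100,150,200): print(g[y,255:280,2].tolist())
B=g[...,0];R=g[...,2].astype(int);
for t in (120,170,200):
    m=(R>t)&(R-g[...,1]>0.8*R);m[:75]=0;m[222:]=0;m[:,:250]=0;m[:,285:]=0
    k=np.argwhere(m)[:,::-1];print(t,k.min(0),k.max(0),rect(ray(0,k,.16,c)))
E
```

```text
[113, 112, 113, 109, 133, 177, 194, 195, 195, 196, 195, 195, 196, 187, 144, 77, 83, 101, 133, 154, 159, 159, 159, 159, 159]
[116, 117, 117, 117, 116, 117, 119, 151, 187, 196, 196, 196, 196, 196, 196, 189, 146, 78, 80, 92, 132, 160, 164, 163, 164]
[109, 109, 121, 144, 156, 156, 154, 154, 141, 143, 180, 197, 197, 197, 197, 197, 196, 189, 146, 110, 148, 158, 158, 157, 158]Traceback (most recent call last):
  File "<stdin>", line 8, in <module>
    return umr_minimum(a, axis, None, out, keepdims, initial, where)
ValueError: zero-size array to reduction operation minimum which has no identity
```

```bash
python3 - <<'E'
from h import *
import pickle
c=pickle.load(open("w8.pkl","rb"));g=cv2.imread("pics/w8.png")
R=g[...,2].astype(int);G=g[...,1].astype(int)
for t in (150,175):
    m=(R>t)&(G<0.4*R);m[:75]=0;m[222:]=0;m[:,:250]=0;m[:,285:]=0
    k=np.argwhere(m)[:,::-1];print(t,k.min(0),k.max(0),rect(ray(0,k,.16,c)))
E
```

```text
150 [259  79] [273 215] [ 512.2 -373.   108.6    7.1   85.5]
175 [260  79] [272 214] [ 512.2 -373.4  107.7    6.4   85.6]
```

Call:
jog_arm --deltas '[[[1,0.25,-2.2,-3,0.033],[1,0.25,-2.2,-3,0],[1,0,0,-3,0],[1,0,0,-3,0],[1,0,0,0,0],[1,0,0,0,0],[1,0,0,0,0]]]' --force 35

```text
time_s: 25.8
tcp_pos: [0.513, -0.3746, 0.1834]
eef_rot: [-179.9, -0.1, -94.5]
contact_force: [-0.3, 0.3, -0.0]
gripper_width: 0.0875
gripper_force: 0.0
```

Call:
jog_arm --deltas '[[[1,-0.05,0.1,-2,0],[1,0,0,-1.85,0],[1,0,0,0,0],[0,0,0,0,0],[-0.8,0,0,0,0],[-1,0,0,0,0],[-1,0,0,0,0],[-1,0,0,0,0]]]'

```text
time_s: 26.8
tcp_pos: [0.5115, -0.3735, 0.1432]
eef_rot: [-180.0, -0.0, -94.6]
contact_force: [0.8, 0.0, -0.2]
gripper_width: 0.0432
gripper_force: 0.0
```

Call:
jog_arm --deltas '[[[-1,0,0,0,0],[-1,0,0,0,0]]]'

```text
time_s: 27.05
tcp_pos: [0.5115, -0.3735, 0.143]
eef_rot: [180.0, 0.0, -94.6]
contact_force: [0.7, 0.4, -0.1]
gripper_width: 0.0233
gripper_force: 0.0
```

Call:
jog_arm --deltas '[[[-1,0,0,0,0],[-1,0,0,0,0],[-1,0,0,0,0],[-1,0,0,0,0]]]'

```text
time_s: 27.55
tcp_pos: [0.5115, -0.3735, 0.1431]
eef_rot: [-180.0, 0.0, -94.6]
contact_force: [-0.2, 0.9, -0.6]
gripper_width: 0.0079
gripper_force: 35.0
```

Call:
jog_arm --deltas '[[[-1,0,0,0.5,0],[-1,0,0,1.5,0],[-1,0,0,2.5,0],[-1,0,0,3,0],[-1,0,0,3.5,0],[-1,0,0,3.5,0],[-1,0,0,2.5,0],[-1,0,0,0,0]]]'

```text
time_s: 28.55
tcp_pos: [0.5122, -0.374, 0.3165]
eef_rot: [-179.7, -0.1, -94.6]
contact_force: [-0.3, 0.3, -2.8]
gripper_width: 0.0078
gripper_force: 35.0
```

```bash
python3 - <<'E'
from h import *
s=r.get_state();print(s["tcp_pos"],s["contact_force"])
im=r.capture("scene");cv2.imwrite("pics/s9.png",im)
E
```

```text
[ 0.51224529 -0.37396141  0.31647717] [-0.27506578  0.30461088 -2.75258904]
```

View pics/s9.png

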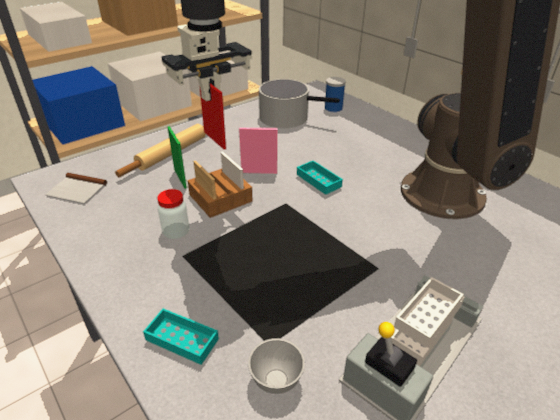

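Call:
jog_arm --deltas '[[[-1,-0.5,4.0,0,0.02],[-1,-0.5,5.4,0,0.021],[-1,-0.5,5.4,0,0.021],[-1,-0.5,5.4,0,0.021],[-1,-0.5,5.4,0,0.021],[-1,-0.5,5.4,0,0.021],[-1,-0.5,5.4,0,0.021],[-1,-2.4,5.4,0,0.021]]]'

```text
time_s: 29.6
tcp_pos: [0.4518, 0.0461, 0.3117]
eef_rot: [179.9, -0.0, -85.0]
contact_force: [0.3, 1.9, -1.9]
gripper_width: 0.0079
gripper_force: 35.0
```

Call:
jog_arm --deltas '[[[-1,-2.4,5.4,0,0.021],[-1,-2.4,5.4,0,0.021],[-1,-2.4,5.4,0,0.021],[-1,-2.4,5.2,0,0.021],[-1,0,0,0,0],[-1,0,0,0,0],[-1,0,0,0,0]]]'

```text
time_s: 30.48
tcp_pos: [0.3568, 0.2575, 0.3127]
eef_rot: [180.0, -0.0, -80.3]
contact_force: [0.1, -0.8, -1.7]
gripper_width: 0.0077
gripper_force: 35.0
```

```bash
python3 - <<'E'
from h import *
s=r.get_state();print(s["tcp_pos"],s["eef_rot"],todry(s["tcp_pos"]),s["joints"].round(1))
P=D+np.array([[np.cos(DY),np.sin(DY)]])*-.110;print("slot",P)
t=r.capture("top");cv2.imwrite("pics/t10.png",cv2.resize(t[150:330,80:260],None,fx=3,fy=3,interpolation=2))
E
```

```text
[0.356769   0.2574525  0.31270009] [ 1.79969292e+02 -3.58512859e-02 -8.02857059e+01] [-0.11106639 -0.00126136] [ 61.7  -4.7 -20.6  -0.  -74.2 -51.9]
slot [[0.35760513 0.25887696]]
```

View pics/t10.png

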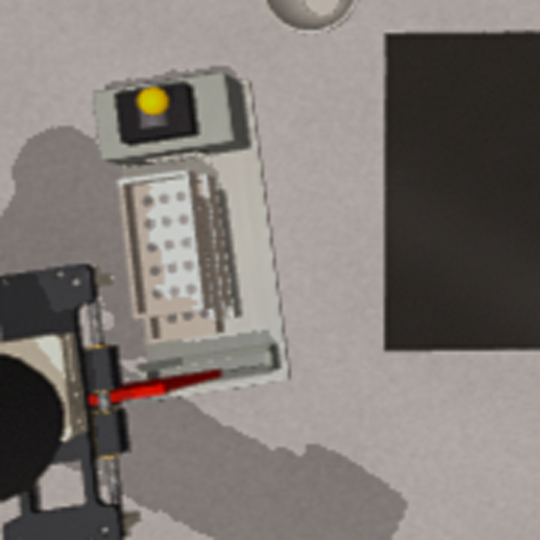

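The stack and zigzag look right. The panel is held above the slot and lined up with the dryer.

Call:
jog_arm --deltas '[[[-1,0.08,0.14,-4,0],[-1,0,0,-4,0],[-1,0,0,-3,0],[-1,0,0,-1,0],[-1,0,0,0,0],[-1,0,0,0,0],[-1,0,0,0,0]]]'

```text
time_s: 31.4
tcp_pos: [0.3577, 0.2604, 0.1941]
eef_rot: [-179.9, 0.1, -80.2]
contact_force: [0.4, 0.3, -2.1]
gripper_width: 0.0082
gripper_force: 35.0
```

Call:
jog_arm --deltas '[[[-1,0,-0.12,-0.6,0],[-1,0,0,-0.6,0],[-1,0,0,-0.4,0],[-1,0,0,-0.4,0],[-1,0,0,-0.4,0],[-1,0,0,0,0]]]'

```text
time_s: 32.15
tcp_pos: [0.3572, 0.2586, 0.1687]
eef_rot: [180.0, -0.0, -80.2]
contact_force: [0.1, -0.8, -1.9]
gripper_width: 0.0077
gripper_force: 35.0
```

Call:
jog_arm --deltas '[[[-1,0,0,-0.6,0],[-1,0,0,-0.6,0],[-1,0,0,-0.6,0],[-1,0,0,-0.4,0],[-1,0,0,-0.2,0],[-1,0,0,-0.2,0],[-1,0,0,0,0]]]'

```text
time_s: 33.02
tcp_pos: [0.3573, 0.2587, 0.143]
eef_rot: [180.0, -0.0, -80.2]
contact_force: [0.7, 0.1, -2.0]
gripper_width: 0.0082
gripper_force: 35.0
```

Call:
jog_arm --deltas '[[[-1,0,0,-0.1,0],[-1,0,0,-0.1,0],[-1,0,0,0,0]]]'

```text
time_s: 33.4
tcp_pos: [0.3573, 0.2587, 0.1411]
eef_rot: [-180.0, 0.0, -80.2]
contact_force: [-0.7, 0.3, -2.3]
gripper_width: 0.0081
gripper_force: 35.0
```

Call:
jog_arm --deltas '[[[-1,0,0,-0.1,0],[-1,0,0,-0.1,0],[-1,0,0,0,0]]]'

```text
time_s: 33.78
tcp_pos: [0.3579, 0.259, 0.1409]
eef_rot: [-179.9, 0.0, -80.2]
contact_force: [-4.6, -3.6, 18.8]
gripper_width: 0.0081
gripper_force: 35.0
```

Call:
jog_arm --deltas '[[[-0.5,0,0,0.1,0],[-0.5,0,0,0,0],[-0.5,0,0,0,0],[-0.5,0,0,1,0],[-0.5,0,0,4,0],[-0.5,0,0,5,0],[-0.5,0,0,3,0],[-0.5,0,0,0,0]]]'

```text
time_s: 34.78
tcp_pos: [0.3581, 0.2598, 0.2732]
eef_rot: [-179.8, 0.2, -80.2]
contact_force: [-1.5, 0.2, -0.3]
gripper_width: 0.0218
gripper_force: 0.0
```

Call:
jog_arm --deltas '[[[-1,5,-0.4,0,0],[-1,5,-0.4,0,0],[-1,5,-0.5,0,0],[-1,5,-0.5,0,0],[-1,5.55,-0.5,0,0],[-1,0,0,0,0],[-1,0,0,0,0],[-1,0,0,0,0]]]'

```text
time_s: 35.78
tcp_pos: [0.6119, 0.2359, 0.2704]
eef_rot: [-180.0, 0.0, -80.2]
contact_force: [-0.9, -0.4, -0.1]
gripper_width: 0.0004
gripper_force: 0.0
```

```bash
python3 - <<'E'
from h import *
s=r.get_state();print(s["tcp_pos"],todry(s["tcp_pos"]),s["gripper_width"])
t=r.capture("scene");cv2.imwrite("pics/s11.png",t[210:420,260:540].repeat(2,0).repeat(2,1))
E
```

```text
[0.61193384 0.23585991 0.27039805] [ 0.1366998  -0.06597034] 0.00041817479005366534
```

View pics/s11.png

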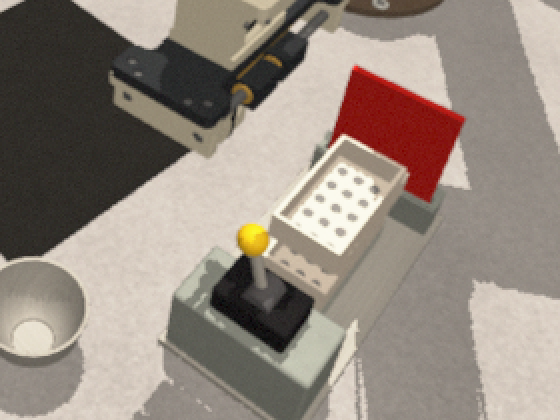

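The panel stands in the slot and the stack is intact. The lever is still leaning to the off side, with the knob at (253,240) in the crop.

Call:
jog_arm --deltas '[[[-1,0.1,0,-5,0],[-1,0,0,-4,0],[-1,0,0,-2,0],[-1,0,0,0,0],[-1,0,0,0,0]]]'

```text
time_s: 36.45
tcp_pos: [0.6142, 0.2363, 0.1618]
eef_rot: [-179.9, 0.0, -80.2]
contact_force: [-0.9, 0.6, 0.8]
gripper_width: 0.0005
gripper_force: 0.0
```

Call:
jog_arm --deltas '[[[-1,-0.17,1,0,0],[-1,-0.17,1,0,0],[-1,-0.17,1,0,0],[-1,-0.17,1,0,0],[-1,-0.17,1,0,0],[-1,-0.17,1,0,0],[-1,-0.1,0.6,0,0],[-1,0,0,0,0]]]'

```text
time_s: 37.45
tcp_pos: [0.6025, 0.3024, 0.1599]
eef_rot: [180.0, 0.0, -80.2]
contact_force: [-0.2, 0.0, -0.4]
gripper_width: 0.0009
gripper_force: 0.0
```

Call:
jog_arm --deltas '[[[-1,-0.05,0.3,0,0],[-1,-0.05,0.3,0,0],[-1,-0.03,0.2,0,0],[-1,0,0,0,0]]]'

```text
time_s: 37.95
tcp_pos: [0.6014, 0.3079, 0.1599]
eef_rot: [179.9, -0.2, -80.2]
contact_force: [1.3, -7.4, -1.0]
gripper_width: 0.0004
gripper_force: 3.4
```

```bash
python3 - <<'E'
from h import *
s=r.get_state();print(s["tcp_pos"],todry(s["tcp_pos"]),s["contact_force"])
t=r.capture("scene");cv2.imwrite("pics/s12.png",t[210:420,260:540].repeat(2,0).repeat(2,1))
E
```

```text
[0.60135856 0.30791443 0.1599088 ] [0.1385432  0.00683277] [ 1.31581047 -7.41311838 -0.97853033]
```

View pics/s12.png

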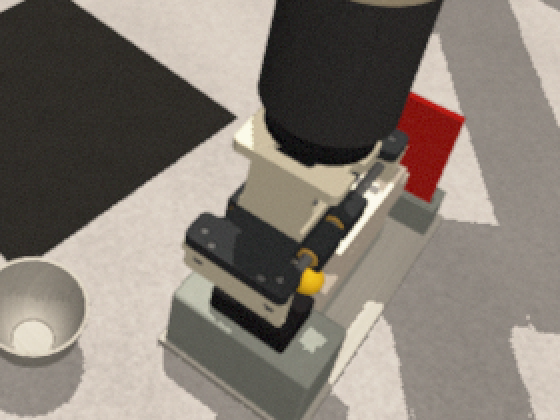

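The lever is against its on-stop: 7 N at the expected position. I'll back off and check.

Call:
jog_arm --deltas '[[[-1,0.17,-1,0,0],[-1,0.5,-3,0,0],[-1,0.5,-3,0,0],[-1,0,0,4,0],[-1,0,0,5,0],[-1,0,-5,2,0],[-1,0,-5,0,0],[-1,0,0,0,0]]]'

```text
time_s: 39.0
tcp_pos: [0.6131, 0.137, 0.2713]
eef_rot: [-179.9, 0.1, -80.4]
contact_force: [0.4, 0.2, -0.0]
gripper_width: 0.0005
gripper_force: 0.0
```

```bash
python3 - <<'E'
from h import *
a=r.capture("scene");t=r.capture("top")
a=a[210:420,260:540].repeat(2,0).repeat(2,1)
b=cv2.resize(t[150:290,90:190],None,fx=2.38,fy=3,interpolation=2)
cv2.imwrite("pics/f.png",np.hstack([a,b]))
P=[]
for n,im in(("scene",r.capture("scene")),("top",t)):
    h=cv2.cvtColor(im,cv2.COLOR_BGR2HSV);m=((abs(h[...,0].astype(int)-26)<6)&(h[...,1]>180)&(h[...,2]>120)).astype(np.uint8)
    if n=="top": m[:,160:]=0;m[:,:100]=0
    else: m[:250]=0;m[:,:330]=0
    k=np.argwhere(m)[:,::-1].mean(0);print(n,k,todry(ray(n,k,.155)))
E
```

```text
scene [413.00469484 348.21596244] [[0.13784441 0.02924222]]
top [113.27536232 186.08695652] [[0.1382919 0.0307143]]
```

View pics/f.png

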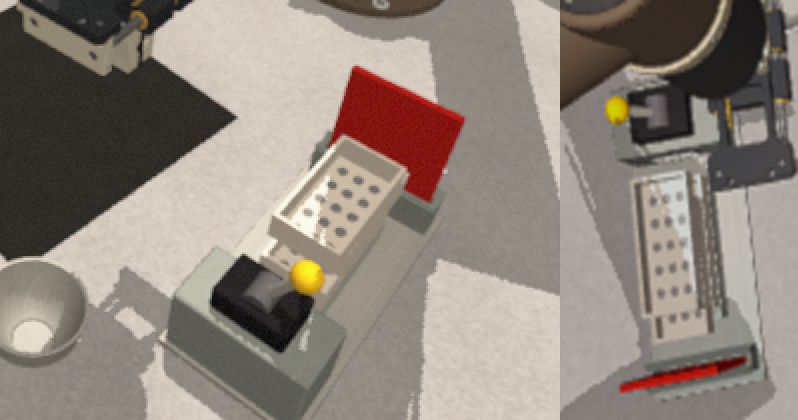

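The lever is fully over to +y (knob y of about +29 mm), the panel is in the slot and the stack is intact. I'm handing the job in.

```bash
python3 -c "
from plant import r
print(r.close_job())"
```

```text
the job is handed in; nothing more can be done
None
```

I stacked the three washed trays in a zigzag on the dryer's base, stood the red panel fully down in the slot, pushed the fan lever fully on and handed the job in; my last camera checks agreed, but no verdict came back.

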